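Back off the tin press

TASK

One of the two screw presses on the worktop has a tin standing under its plate, and its work is done. Turn that press's handwheel counter-clockwise (seen from above), following it as it rises, until the stem is all the way up at its stop, so that the tin can be taken out later; then let go. Leave the tin where it stands and do not turn the wheel of the empty press.

Things in the scene. Friction and masses are not known exactly. Their poses are not given: they have to be found in the camera images.
- tin_press_wheel_centre (a point): centre, half-way through its thickness, of the solid grey round handwheel (60 mm across, 18 mm thick, vertical axis) on the press with the tin: grip it across the rim from any side. It starts 180 to 184 mm above the worktop. Fixed two-column press, wooden base 100 x 140 mm, aluminium crosshead 140 mm long below the wheel, its nuts and collar end at 152 mm
- tin_press_wheel (a joint): turn of that handwheel in rad, positive counter-clockwise seen from above; starts at 0 to 0.25 and meets a solid stop at 1.30 (fully up). A quick thread lifts stem, plate and wheel 15.4 mm per rad (20 mm from 0 to the stop). Friction about 0.12 N m; it stays where it is left
- spare_press_wheel_centre (a point): the same point of the second, identical press, which stands empty: it is to be left alone. Either press may be the left one. A corner wall cabinet hangs from 0.57 m up at the far left, its slanted front from about x 0.64, y 0.29 to x 0.38, y 0.55: keep the wrist on the near side of it, and of the microwave overhead (x over 0.55, from 0.59 m up)
- tin_centre (a point): centre of the upright round food tin (57 mm across, 72 mm tall, loose) that stands on the base of its press under the plate, 2 to 6 mm below it

How it is judged:
By the outcome, as a careful person would: the job done as asked, in the order asked, and still so for the second after the job is handed in, with the robot touching nothing.
It also fails if it takes over 38 s, if anything falls off the work surface, if the arm or the gripper's body presses on something with over 40 N, if the wrist force passes 120 N, or if a joint passes its speed limit or range.

ROBOT

A 6-joint arm with a two-finger parallel gripper is mounted at the origin on a cart in front of the work surface, level with it; the furniture and walls round the work are solid. World frame = base frame: x ahead of the robot, y to its left, z up, the work surface at z = 0. Lengths are in mm, angles in rad, forces in N, time in s.
With the tool pointing down it reaches from about 300 to 775 mm from the base axis. Payload 14.6 kg.
Tool frame: the origin (TCP) lies where the fingers leave the gripper's body, on its centre line; the fingertips stand 97 mm ahead of it and the grasp point (between the pads) lies ahead of it (grip_depth is the z of the grasp point in the tool frame, in mm); z points along the fingers, y is the line along which they close (so a half turn about z gives the same grasp; the last joint's range is limited). The gripper opens to 94 mm and grips with 3 to 60 N. Pads are 16 mm wide; open, the fingers measure 119 mm over their backs; the gripper's body (75 mm by 177 mm) begins 78 mm behind the grasp point.
Start: joints at [-1.184, 0.3, 1.521, -0, 1.321, -0.067], TCP at [241.103, -494.327, 302.646] pointing down, gripper open.
Joint ranges: [-3.03, 3.03], [-0.79, 2.21], [0.23, 2.52], [-1.04, 4.18], [0, 3.07], [-2.55, 2.55]. Speed limits (rad/s): [2.22, 2.22, 2.57, 3.14, 3.14, 3.14].

INTERFACE

Orientations are given as [roll, pitch, yaw] about the fixed x, y, z axes, in that order (R = Rz(yaw) Ry(pitch) Rx(roll)).
In Python, from cell import read_state, camera, sign_off, regions_of, spot_point, grip_depth gives the robot as it stands. The module is installed in compiled form; this text tells all that it offers.
- The arm moves only by the tool send_rows, never from a script. Its argument "series" is a list of rows, each a list of 3 entries, a list of its own where there are three numbers: the shift along the world's x, y, z in mm, then the turn about the world's z in degrees, then the closure, from -1 (fully open) to 1 (shut), so that 0 is half open. A call has 1 to 12 rows; each row shifts and turns the commanded pose from where the row before left it; what a row does not reach is not made up. A row lasts 1/10 s, in which the tool goes at most 50 mm and 8.59 degrees, less where a joint would pass 70% of its speed; a pose out of reach is approached as far as the arm can. A call is refused whole if a number of a shift passes 50 or a number of a turn 8.59, either way. A call with a gripper value outside its range is refused whole. The fingers move at their own pace and stop on an object; "squeeze" is the grip in N (left out, the last holds). Time passes only in rows, so rows that do not move let the fingers close. It gives the time, the measured TCP pose, the force, the opening and the grip force at its end, in the units of the state.
- read_state(): the state, without advancing time (a new reading comes with each control period).
- camera(name): name is "side" or "top" or "wrist"; returns a dict with "color" (480x640x3 uint8, blue, green, red), "fx", "fy", "cx", "cy" (pixels), "camera_from_world" (4x4, takes a point from world to camera coordinates). Camera axes: x right, y down, z forward; pixel columns grow to the right and rows downward; lengths in mm; the calibration is good to about 2 mm. A picture is of the moment at which its call begins. There is no depth.
- sign_off(): hands the job in; it is judged then, once.
Trained networks look in a picture, given as the dict that the camera call returned (one of the last four; its "shot" number tells which), for a name from the list of things; names that differ only in an ending like _2 or _b are one class to them, and where a whole thing is asked for, a point or a joint stands for the part that bears it (a point fixed in the world has none). Each returns a list of dicts, best first, with "confidence" (0 to 1); they miss things now and then, are a little off and sometimes report something else, mostly with a low value. They report only what shows in the picture. A call takes as long as a camera call.
- regions_of(thing, picture): "mask" (480x640 bool, what is visible of it).
- spot_point(thing, picture): "point" ([x, y, z] in mm, in the coordinates of the camera as it stood for that picture, good to about 4 mm: a listed point, or the origin of a listed thing).
The state is a dict: "clock": time; "joints": joint angles; "qd": joint speeds; "effort": joint torques, N m; "eef_pos": TCP position; "eef_rot": TCP orientation; "wrist_force": force on the tool from outside, world axes, zero at the start; "moment": the same for the moment, N m; "finger_gap": finger opening in mm; "finger_force": force on a finger pad.
Only numpy, scipy, OpenCV 4.12 (cv2) and the standard library are available. Lean on these libraries where they do the work, as an engineer would, in place of code of your own. Each camera call takes 0.05 s, during which the arm holds its last target. There are 200 camera calls.

## Working session

There is one attempt and no reset: what is moved stays moved. The work goes in short steps, Python scripts to look and compute and a tool call to move; the robot and the scene stay as the last step left them, time stands still between calls to the robot, and variables do not carry over. Pictures are saved under pics/ and viewed, at most 10 in all, crops included, and the job is handed in when it is done.

Besides the shell and the picture viewer there is one more tool, called after "Request:" as name(argument=value, ...), one argument or row to a line, values as JSON. send_rows: Moves the arm, as the interface text tells. Its arguments: {"type":"object","properties":{"series":{"type":"array"},"squeeze":{"type":"number"}},"required":["series"]}

```bash
mkdir -p pics; cat > h.py <<'E'
import numpy as np, cv2
from cell import *
def world(pic,p):
    return (np.linalg.inv(pic["camera_from_world"])@np.r_[p,1])[:3]
def spots(pic,names=("tin_press_wheel_centre","spare_press_wheel_centre","tin_centre")):
    for n in names:
        for d in spot_point(n,pic)[:3]:
            print(n,round(d["confidence"],2),world(pic,d["point"]).round(1))
E
python3 - <<'E'
from h import *
print(grip_depth if not callable(grip_depth) else grip_depth())
s=read_state(); print(s)
ims=[]
for c in ("side","top"):
    p=camera(c); print(c); spots(p); ims.append(p["color"])
    print(np.linalg.inv(p["camera_from_world"])[:3].round(2))
    cv2.imwrite(f"pics/{c}.png",p["color"])
E
```

```text
78.39999999999999
{'clock': 0.0, 'joints': array([-1.18358468e+00,  3.00471768e-01,  1.52156548e+00, -3.85496314e-05,
        1.32069031e+00, -6.66320039e-02]), 'qd': array([ 0.00129759,  0.00063096, -0.00196143,  0.0001567 , -0.00085115,
        0.00026115]), 'effort': array([-3.34359411e-04, -5.31805050e+01, -3.52737665e+01,  7.08302949e-02,
        2.43679667e-02, -9.89232581e-05]), 'eef_pos': array([ 241.05389741, -494.20060047,  302.09249736]), 'eef_rot': array([-3.14045778e+00, -3.83086268e-05,  4.53853194e-01]), 'wrist_force': array([ 0.24840312, -0.31680367,  0.36996344]), 'moment': array([-0.0312447 , -0.00790146,  0.01234475]), 'finger_force': 0.0, 'finger_gap': 93.60490886888087}
side
tin_press_wheel_centre 0.6 [ 473.1 -207.1  183.1]
spare_press_wheel_centre 0.87 [482.  144.3 181. ]
tin_centre 0.69 [ 471.7 -199.1   50.6]
[[-9.5000e-01 -1.9000e-01  2.3000e-01  2.6760e+02]
 [-3.0000e-01  5.4000e-01 -7.8000e-01  6.1758e+02]
 [ 2.0000e-02 -8.2000e-01 -5.8000e-01  6.5798e+02]]
top
tin_press_wheel_centre 0.6 [ 476.9 -204.8  181.4]
spare_press_wheel_centre 0.86 [480.2 149.  179.2]
spare_press_wheel_centre 0.47 [ 470.9 -199.7   51.8]
tin_centre 0.55 [ 471.  -203.4   54.1]
[[-2.00000e-02 -1.00000e+00  2.00000e-02  4.23710e+02]
 [-1.00000e+00  2.00000e-02 -1.00000e-02 -6.84500e+01]
 [ 1.00000e-02 -2.00000e-02 -1.00000e+00  1.30417e+03]]
```

View pics/side.png

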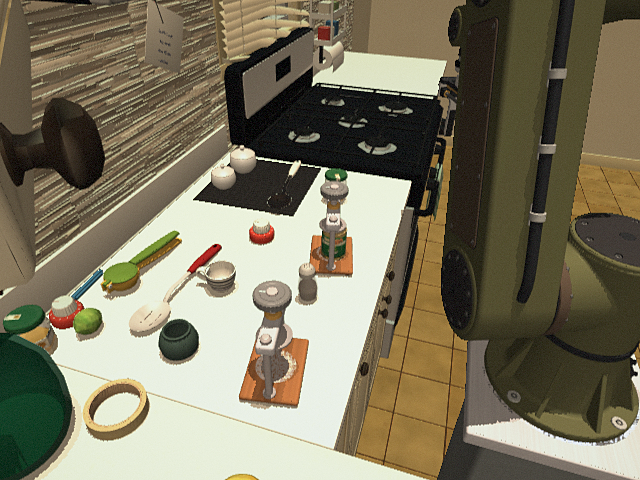

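View pics/top.png

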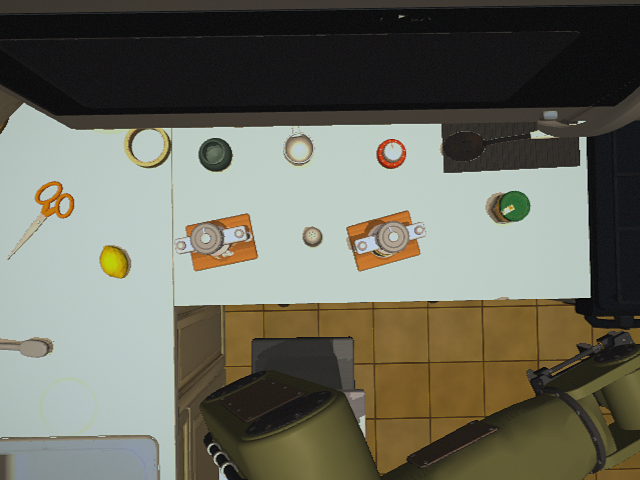

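The tin press is the right-hand one: its wheel is at about px (392,237) in the top view and (334,188) in the side view, with the green tin below it at (333,240). The empty press is on the left, at (206,238) in the top view. The target wheel centre is about (475, -205, 182). I'm moving above it now.

Request:
send_rows(
  series=[
    [[19,24,2],0,-1],
    [[19,24,2],0,-1],
    [[19,24,2],0,-1],
    [[19,24,2],0,-1],
    [[19,24,2],0,-1],
    [[19,24,0],0,-1],
    [[19,24,0],0,-1],
    [[19,24,0],0,-1],
    [[19,24,0],0,-1],
    [[19,24,0],0,-1],
    [[19,24,0],0,-1],
    [[19,24,0],0,-1],
  ],
)

```text
clock: 1.6
eef_pos: [469.8, -205.2, 312.7]
eef_rot: [3.141, -0.0, 0.454]
wrist_force: [-1.6, -0.8, 0.3]
finger_gap: 94.1
finger_force: 0.0
```

```bash
python3 - <<'E'
from h import *
s=read_state(); print(s["eef_pos"].round(1),s["eef_rot"].round(3),s["joints"].round(2),s["wrist_force"].round(1))
for c in ("wrist","top","side"):
    p=camera(c); print(c); spots(p)
    if c!="top": cv2.imwrite(f"pics/{c}2.png",p["color"])
    if c=="wrist": print(p["camera_from_world"].round(2),p["fx"],p["cx"],p["cy"])
E
```

```text
[ 469.8 -205.2  312.7] [ 3.141 -0.     0.454] [-0.48  0.21  1.61 -0.    1.32  0.63] [-1.6 -0.8  0.3]
wrist
tin_press_wheel_centre 0.62 [ 478.7 -204.4  184.7]
[[ 4.4000e-01 -9.0000e-01  0.0000e+00 -3.9150e+02]
 [-8.7000e-01 -4.2000e-01  2.5000e-01  2.9357e+02]
 [-2.2000e-01 -1.1000e-01 -9.7000e-01  4.8219e+02]
 [ 0.0000e+00  0.0000e+00  0.0000e+00  1.0000e+00]] 417.34476706456286 319.9783251444036 241.52299641638703
top
spare_press_wheel_centre 0.97 [477.9 144.7 181.3]
side
tin_press_wheel_centre 0.65 [ 475.2 -205.2  185.9]
spare_press_wheel_centre 0.66 [478.  142.6 180.8]
tin_centre 0.57 [ 471.6 -199.4   52.6]
```

View pics/wrist2.png

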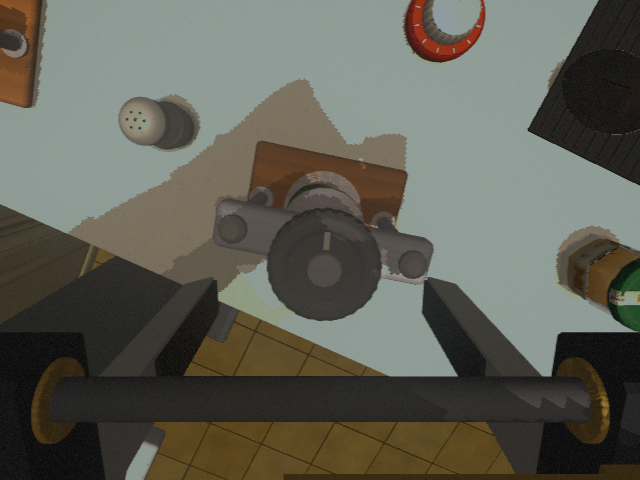

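The wheel shows at px (324,265) with a radius of about 57 px, centred between the open fingers. Its pale tick is at (327,240). I'll check the centre from these pixels.

```bash
python3 - <<'E'
from h import *
p=camera("wrist"); T=np.linalg.inv(p["camera_from_world"])
im=cv2.cvtColor(p["color"],cv2.COLOR_BGR2GRAY)
c=cv2.HoughCircles(cv2.medianBlur(im,5),cv2.HOUGH_GRADIENT,1,100,param1=80,param2=25,minRadius=48,maxRadius=66); print(c)
def at(u,v,z):
    d=T[:3,:3]@[(u-p["cx"])/p["fx"],(v-p["cy"])/p["fy"],1]; o=T[:3,3]; return (o+d*(z-o[2])/d[2]).round(1)
print(at(324,264,191.5),at(324,264,187),at(327,240,191.5))
m=regions_of("tin_press_wheel_centre",p)
for r in m[:2]:
    x,y,w,h=cv2.boundingRect(r["mask"].astype(np.uint8)); print(r["confidence"],x,y,w,h)
E
```

```text
[[[319.5 262.5  55.4]]]
[ 477.1 -205.9  191.5] [ 475.9 -206.6  187. ] [ 489.1 -201.7  191.5]
0.56 264 205 116 114
```

Request:
send_rows(
  series=[
    [[6.5,0,0],0,-1],
    [[0,0,-15],0,-1],
    [[0,0,-15],0,-1],
    [[0,0,-12],0,-1],
    [[0,0,-9],0,-1],
    [[0,0,0],0,-1],
  ],
)

```text
clock: 2.9
eef_pos: [475.5, -206.2, 260.6]
eef_rot: [-3.14, 0.001, 0.454]
wrist_force: [1.1, 0.6, 0.1]
finger_gap: 94.0
finger_force: 0.0
```

Request:
send_rows(
  series=[
    [[0,0,0],0,0],
    [[0,0,0],0,0.1],
    [[0,0,0],0,0.2],
    [[0,0,0],0,0.3],
    [[0,0,0],0,0.3],
  ],
  squeeze=8,
)

```text
clock: 3.4
eef_pos: [475.5, -205.9, 261.9]
eef_rot: [-3.14, -0.0, 0.454]
wrist_force: [-3.3, 8.4, 6.2]
finger_gap: 59.2
finger_force: 8.0
```

Request:
send_rows(
  series=[
    [[0,0,0],0,1],
    [[0,0,0],0,1],
    [[0,0,0.67],2.5,1],
    [[0,0,1.34],5,1],
    [[0,0,1.34],5,1],
    [[0,0,1.34],5,1],
    [[0,0,0.67],2.5,1],
  ],
  squeeze=25,
)

```text
clock: 4.1
eef_pos: [475.5, -205.7, 267.3]
eef_rot: [-3.14, -0.001, 0.806]
wrist_force: [-2.7, 6.5, 3.8]
finger_gap: 58.8
finger_force: 25.0
```

```bash
python3 - <<'E'
from h import *
s=read_state(); print(s["eef_pos"].round(1),s["eef_rot"].round(3),s["wrist_force"].round(1),s["moment"].round(2),s["finger_force"])
p=camera("wrist"); cv2.imwrite("pics/w3.png",p["color"]); spots(p)
E
```

```text
[ 475.5 -205.7  267.3] [-3.14e+00 -1.00e-03  8.06e-01] [-2.7  6.5  3.8] [ 1.09  0.41 -0.28] 25.000239163055085
tin_press_wheel_centre 0.76 [ 476.8 -203.3  190.3]
```

View pics/w3.png

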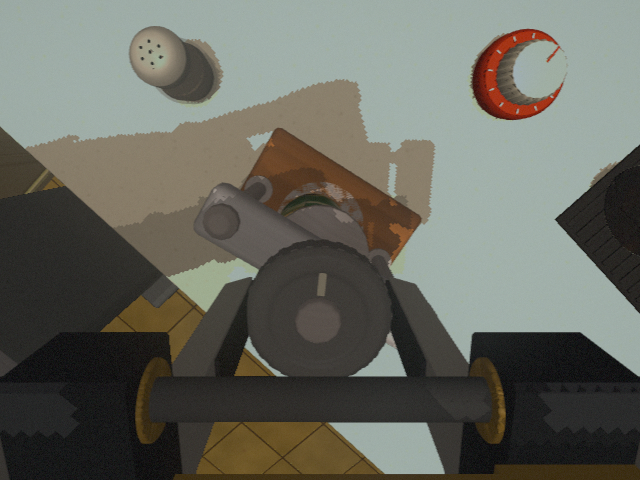

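The wheel is turning with the gripper: its tick is still at (322,285) relative to the hub at (318,322). Carrying on.

Request:
send_rows(
  series=[
    [[0,0,0.67],2.5,1],
    [[0,0,1.34],5,1],
    [[0,0,1.34],5,1],
    [[0,0,1.34],5,1],
    [[0,0,1.34],5,1],
    [[0,0,1.34],5,1],
    [[0,0,1.34],5,1],
    [[0,0,0.67],2.5,1],
  ],
)

```text
clock: 5.1
eef_pos: [475.5, -205.7, 276.7]
eef_rot: [-3.141, -0.001, 1.417]
wrist_force: [-2.7, 6.7, 4.2]
finger_gap: 59.0
finger_force: 25.0
```

```bash
cat > st.py <<'E'
from h import *
s=read_state(); print(s["eef_pos"].round(1),s["eef_rot"].round(3),s["wrist_force"].round(1),s["moment"].round(2),s["finger_force"],s["joints"].round(3))
E
python3 st.py
```

```text
[ 475.5 -205.7  276.7] [-3.141e+00 -1.000e-03  1.417e+00] [-2.7  6.7  4.2] [ 1.21  0.39 -0.27] 25.000411587534472 [-4.790e-01  2.520e-01  1.644e+00  1.000e-03  1.246e+00 -3.260e-01]
```

Request:
send_rows(
  series=[
    [[0,0,0.67],2.5,1],
    [[0,0,0.67],2.5,1],
    [[0,0,0.67],2.5,1],
  ],
)

```text
clock: 5.4
eef_pos: [475.5, -205.6, 278.7]
eef_rot: [-3.141, -0.002, 1.546]
wrist_force: [-3.9, 6.8, 4.8]
finger_gap: 58.8
finger_force: 25.0
```

```bash
python3 st.py
```

```text
[ 475.5 -205.6  278.7] [-3.141e+00 -2.000e-03  1.546e+00] [-3.9  6.8  4.8] [ 1.33  0.35 -0.27] 25.000583039363846 [-4.790e-01  2.510e-01  1.641e+00  1.000e-03  1.251e+00 -4.550e-01]
```

Request:
send_rows(
  series=[
    [[0,0,0.67],2.5,1],
    [[0,0,0.67],2.5,1],
  ],
)

```text
clock: 5.6
eef_pos: [475.5, -205.6, 280.1]
eef_rot: [-3.141, -0.002, 1.634]
wrist_force: [-3.3, 7.7, 4.2]
finger_gap: 58.9
finger_force: 25.0
```

```bash
python3 st.py
```

```text
[ 475.5 -205.6  280.1] [-3.141e+00 -2.000e-03  1.634e+00] [-3.3  7.7  4.2] [ 1.29  0.31 -0.28] 25.000603278167546 [-4.790e-01  2.490e-01  1.640e+00  1.000e-03  1.254e+00 -5.430e-01]
```

Request:
send_rows(
  series=[
    [[0,0,0.67],2.5,1],
    [[0,0,0],0,1],
  ],
)

```text
clock: 5.8
eef_pos: [475.5, -205.9, 280.4]
eef_rot: [-3.141, -0.001, 1.676]
wrist_force: [-2.4, 4.1, 1.2]
finger_gap: 58.9
finger_force: 25.0
```

```bash
python3 st.py
```

```text
[ 475.5 -205.9  280.4] [-3.141e+00 -1.000e-03  1.676e+00] [-2.4  4.1  1.2] [ 0.83  0.18 -0.57] 24.99908013793174 [-4.800e-01  2.490e-01  1.639e+00  1.000e-03  1.254e+00 -5.850e-01]
```

The moment has jumped from -0.27 to -0.57 N m while z has stopped rising, so this looks like the stop. I'll confirm with a small extra turn.

Request:
send_rows(
  series=[
    [[0,0,0],2,1],
    [[0,0,0],1,1],
    [[0,0,0],0,1],
  ],
)

```text
clock: 6.1
eef_pos: [475.5, -206.4, 280.4]
eef_rot: [-3.141, -0.0, 1.727]
wrist_force: [-2.0, 1.0, 0.3]
finger_gap: 58.9
finger_force: 25.0
```

```bash
python3 st.py; python3 - <<'E'
from h import *
p=camera("wrist"); cv2.imwrite("pics/w4.png",p["color"]); spots(p)
E
```

```text
[ 475.5 -206.4  280.4] [-3.141 -0.     1.727] [-2.   1.   0.3] [ 0.17  0.1  -0.88] 24.999270591030154 [-0.48   0.249  1.639 -0.     1.254 -0.636]
tin_press_wheel_centre 0.83 [ 479.1 -206.3  201.4]
```

View pics/w4.png

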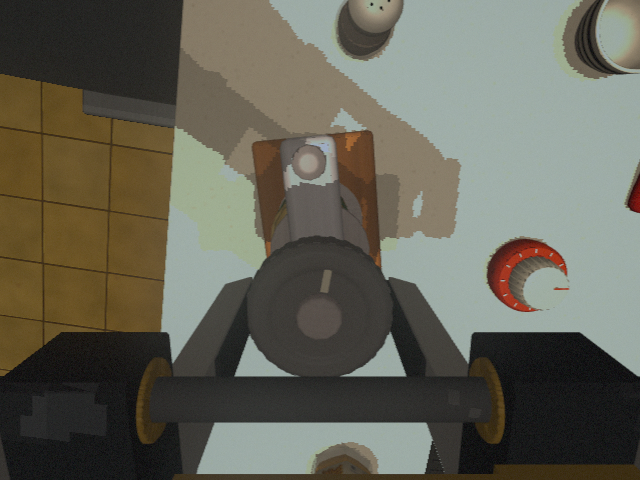

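The tick has slipped slightly against the pads, to (326,281), and the moment has climbed to -0.88 N m, so the wheel is hard against its stop. Releasing and going straight up.

Request:
send_rows(
  series=[
    [[0,0,0],0,0],
    [[0,0,0],0,-0.5],
    [[0,0,0],0,-1],
    [[0,0,0],0,-1],
    [[0,0,0],0,-1],
    [[0,0,0],0,-1],
  ],
)

```text
clock: 6.9
eef_pos: [475.7, -206.3, 280.5]
eef_rot: [3.141, 0.0, 1.728]
wrist_force: [0.8, -0.4, 0.2]
finger_gap: 92.9
finger_force: 0.0
```

Request:
send_rows(
  series=[
    [[0,0,5],0,-1],
    [[0,0,10],0,-1],
    [[0,0,15],0,-1],
    [[0,0,15],0,-1],
    [[0,0,10],0,-1],
    [[0,0,0],0,-1],
  ],
)

```text
clock: 7.5
eef_pos: [475.8, -206.4, 337.1]
eef_rot: [3.139, 0.002, 1.728]
wrist_force: [0.6, -0.4, -0.7]
finger_gap: 94.1
finger_force: 0.0
```

```bash
python3 st.py; python3 - <<'E'
from h import *
p=camera("wrist"); spots(p); cv2.imwrite("pics/w5.png",p["color"])
p=camera("side"); spots(p); cv2.imwrite("pics/s5.png",cv2.resize(p["color"][140:300,240:440],None,fx=3,fy=3))
E
```

```text
[ 475.8 -206.4  337.1] [3.139e+00 2.000e-03 1.728e+00] [ 0.6 -0.4 -0.7] [-0.04 -0.03  0.01] 0.0 [-0.48   0.203  1.561  0.     1.375 -0.637]
tin_press_wheel_centre 0.9 [ 476.2 -203.8  201.3]
tin_press_wheel_centre 0.84 [ 473.6 -205.7  199.9]
tin_centre 0.82 [ 469.7 -201.4   50.1]
```

View pics/w5.png

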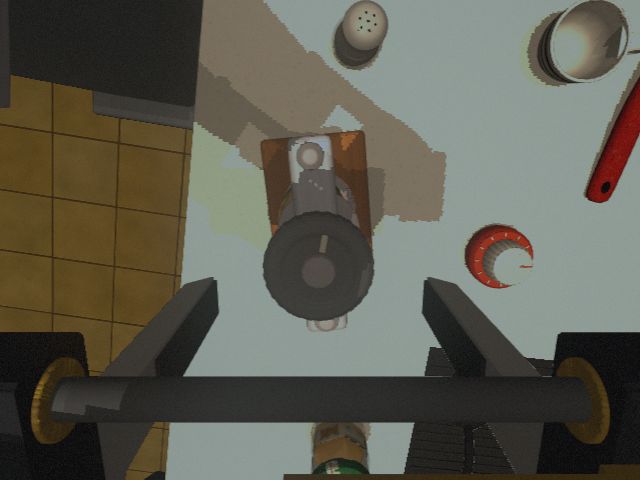

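View pics/s5.png

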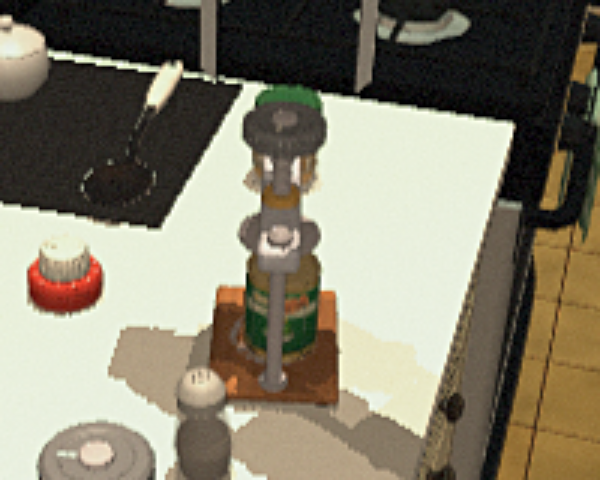

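The wheel is up at about z 201, with its tick at (323,244) unchanged since release. The tin is still standing on its base, the fingers are clear, and the forces read zero. Handing in.

```bash
python3 -c "from cell import *; print(sign_off())"
```

```text
the job is handed in; nothing more can be done
None
```

I turned the tin press's wheel counter-clockwise to its stop (about 70°, raising it about 18 mm) and let go; the tin still stands in place, the empty press was not touched, and the job is handed in at about 7.6 s.

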